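Change over the twin air filter

TASK

Change the bench's twin compressed-air filter over to its standby side without cutting off the air: first open the standby filter's valve fully (the lever that stands across its pipe; in line with the pipe is open), and only then shut the valve of the filter that has been running fully, its lever square across its pipe. Push each lever round to its stop with a fingertip against its side, do not take hold of it, and leave the spray can, the spare filter element and the spanner where they are.

Things in the scene. Friction and masses are not known exactly. Their poses are not given: they have to be found in the camera images.
- skid: twin filter set bolted to the bench; grey plate 300 x 280 mm, origin at the centre of its underside, x along the air flow, away from the robot, y left, z up. Two filter branches along x at y = +90 and -90 mm, pipes 150 mm up: valve stem at x = -45 mm, then a filter head 60 mm square at x = +35, 178 mm high. Cross pipes at x = -110 and +110 mm; gauge on the far one, 230 mm high
- running_lever (a joint): angle of the running branch's valve's lever, clockwise from above positive, a stop at each end: 0 = fully open, in line with the pipe, pointing along the skid's -x; 1.571 = fully shut, square across the pipe, pointing along the skid's +y. Starts open, between 0 and 0.12. Stays where it is left; friction 0.35 N m, about 5 N of push 75 mm from the stem
- standby_lever (a joint): angle of the standby branch's valve's lever, clockwise from above positive, a stop at each end: 0 = fully open, in line with the pipe, pointing along the skid's -x; 1.571 = fully shut, square across the pipe, pointing along the skid's +y. Starts shut, between 1.45 and 1.571. Stays where it is left; friction 0.35 N m, about 5 N of push 75 mm from the stem
- running_lever_end (a point): running branch: centre of the lever's free end face, at mid-height of its black sleeve; x points outward along the lever, z up. The sleeve is a straight bar 66 mm long, 20 wide, 9 thick, from 35 to 101 mm out from the stem, its underside 193 mm above the bench; it turns level about the upright stem
- standby_lever_end (a point): standby branch: centre of the lever's free end face, at mid-height of its black sleeve; x points outward along the lever, z up. The sleeve is a straight bar 66 mm long, 20 wide, 9 thick, from 35 to 101 mm out from the stem, its underside 193 mm above the bench; it turns level about the upright stem
- running_stem (a point): running branch: point on the upright turning axis of its valve lever, at mid-height of the lever's sleeve, 198 mm above the bench; axes as the skid's. Under the lever the brass valve and dark pipe elbows reach up to 170 mm. Which of the two branches (left or right) is the running one differs from start to start
- standby_stem (a point): standby branch: point on the upright turning axis of its valve lever, at mid-height of the lever's sleeve, 198 mm above the bench; axes as the skid's. Under the lever the brass valve and dark pipe elbows reach up to 170 mm. Which of the two branches (left or right) is the standby one differs from start to start
- spray_can: bystander: white and blue aerosol can, 53 mm across, 185 mm high, standing beside the skid; origin at the centre of its underside, z up
- element: bystander: spare filter element, white cylinder with black end caps, 44 mm across, 84 mm high, standing beside the skid; origin at the centre of its underside, z up
- spanner: bystander: steel spanner 180 mm long lying on the bench to the right of the skid, under 15 mm high; origin under its middle, x along it

How it is judged:
On the way, in this order (a step that is already met when the one before it is completed fails the run):
1. the standby branch's valve is fully open, the running one still open (value of joint standby_lever below 0.1 rad and value of joint running_lever below 0.3 rad), for 0.2 s.
2. the running branch's valve is fully shut (value of joint running_lever above 1.47 rad), for 0.2 s.
At the end, for the whole second after the job is handed in: the standby branch's lever is within 6 degrees (0.1 rad) of fully open and the running branch's lever within 6 degrees of fully shut, both at rest (value of joint standby_lever below 0.1 rad and value of joint running_lever above 1.47 rad and velocity of joint standby_lever between -0.05 and 0.05 rad/s and velocity of joint running_lever between -0.05 and 0.05 rad/s); the robot touches nothing.
It fails at once if both branches are shut at once: the air is cut off (value of joint each of running_lever, standby_lever above 1 rad).
It fails at once if the running branch's lever is taken between the fingers instead of pushed (contact force between the fingers and running_lever above 0.5 N and x of the grasp point in the frame of running_lever_end between -0.085 and 0.01 m and y of the grasp point in the frame of running_lever_end between -0.008 and 0.008 m and z of the grasp point in the frame of running_lever_end between -0.02 and 0.012 m).
It fails at once if the standby branch's lever is taken between the fingers instead of pushed (contact force between the fingers and standby_lever above 0.5 N and x of the grasp point in the frame of standby_lever_end between -0.085 and 0.01 m and y of the grasp point in the frame of standby_lever_end between -0.008 and 0.008 m and z of the grasp point in the frame of standby_lever_end between -0.02 and 0.012 m).
It fails at once if the spray can, the spare element or the spanner is moved, knocked over or lifted (over 20 mm) (distance of any of spray_can, element, spanner from where it was at the start of the episode above 0.02 m).
It also fails if it takes over 58 s, if anything falls off the work surface, if the arm or the gripper's body presses on something with over 40 N, if the wrist force passes 120 N, or if a joint passes its speed limit or range.

ROBOT

A 6-joint arm with a two-finger parallel gripper is mounted at the origin on the work surface. World frame = base frame: x ahead of the robot, y to its left, z up, the work surface at z = 0. Lengths are in m, angles in rad, forces in N, time in s.
With the tool pointing down it reaches from about 0.3 to 0.775 m from the base axis. Payload 14.6 kg.
Tool frame: the origin (TCP) lies midway between the tips of the shut fingers; the grasp point (between the pads) lies 19 mm behind it (ctrl.pinch_z is the z of the grasp point in the tool frame, in m); z points along the fingers, y is the line along which they close (so a half turn about z gives the same grasp; the last joint's range is limited). The gripper opens to 94 mm and grips with 3 to 60 N. Pads are 16 mm wide; open, the fingers measure 119 mm over their backs; the gripper's body (75 mm by 177 mm) begins 78 mm behind the grasp point.
Start: joints at [1.242, 0.3, 1.521, -0, 1.321, -0.067], TCP at [0.142, 0.531, 0.205] pointing down, gripper open.
Joint ranges: [-3.03, 3.03], [-0.79, 2.21], [0.23, 2.52], [-1.04, 4.18], [0, 3.07], [-2.55, 2.55]. Speed limits (rad/s): [2.22, 2.22, 2.57, 3.14, 3.14, 3.14].

INTERFACE

Orientations are given as [roll, pitch, yaw] about the fixed x, y, z axes, in that order (R = Rz(yaw) Ry(pitch) Rx(roll)).
In Python, from station import ctrl, camera, ticket gives the robot as it stands. The module is installed in compiled form; this text tells all that it offers.
- The arm moves only by the shell command python3 -m inch 'ROWS' [FORCE]. ROWS is text: rows parted by semicolons, each of 7 numbers parted by spaces: the opening, from -1 (shut) to 1 (fully open), then the shift along the tool's x, y, z in units of 0.03 m (1.0 is 0.03 m), then the turn, a rotation vector about the tool's x, y, z in units of 10 degrees (1.0 is 10 degrees). In form: grip dx dy dz rx ry rz; .... A call has 1 to 10 rows; each row shifts and turns the commanded pose from where the row before left it, along the tool's axes as they then stand; what a row does not reach is not made up. A row lasts 1/8 s, in which the tool goes at most 62.5 mm and 10.7 degrees, less where a joint would pass 70% of its speed; a pose out of reach is approached as far as the arm can. A call with a number of a shift or a turn outside -1 to 1 is refused whole. A call with a gripper value outside its range is refused whole. The fingers move at their own pace and stop on an object; FORCE is the grip in N (left out, the last holds). Time passes only in rows, so rows that do not move let the fingers close. It gives the time, the measured TCP pose, the force, the opening and the grip force at its end, in the units of the state.
- ctrl.get_obs(): the state, without advancing time (a new reading comes with each control period).
- camera(name): name is "side" or "top"; returns a dict with "img" (384x512x3 uint8, blue, green, red), "range_z" (384x512 float32, m along the optical axis (not along the pixel's ray), 0 where there is no reading), "intrinsics" (3x3 intrinsics, pixels), "view" (4x4, takes a point from world to camera coordinates). Camera axes: x right, y down, z forward; pixel columns grow to the right and rows downward; lengths in m; the calibration is good to about 2 mm. A picture is of the moment at which its call begins.
- ticket.hand_in(): hands the job in; it is judged then, once.
The state is a dict: "time_s": time; "qpos": joint angles; "joint_vel": joint speeds; "tau": joint torques, N m; "ee_pos": TCP position; "eef_rot": TCP orientation; "force": force on the tool from outside, world axes, zero at the start; "moment": the same for the moment, N m; "grip_width": finger opening in m; "grip_force": force on a finger pad.
Only numpy, scipy, OpenCV 4.12 (cv2) and the standard library are available. Lean on these libraries where they do the work, as an engineer would, in place of code of your own. Each camera call takes 0.05 s, during which the arm holds its last target. There are 200 camera calls.

## Working session

There is one attempt and no reset: what is moved stays moved. The work goes in short steps, Python scripts to look and compute and a shell command to move; the robot and the scene stay as the last step left them, time stands still between calls to the robot, and variables do not carry over. Pictures are saved under pics/ and viewed, at most 10 in all, crops included, and the job is handed in when it is done.

```bash
mkdir -p pics; python3 - <<'E'
from station import ctrl,camera
import cv2,numpy as np
for n in("top","side"):
    d=camera(n);cv2.imwrite(f"pics/{n}0.png",d["img"]);np.savez(f"{n}0.npz",**d)
    V=np.linalg.inv(d["view"]);print(n,V[:3,3].round(3),V[:3,2].round(2),d["intrinsics"][0,0])
o=ctrl.get_obs();print(o,ctrl.pinch_z)
E
```

```text
top [ 0.331 -0.007  1.38 ] [ 0.19 -0.   -0.98] 498.5563246582261
side [ 0.341 -0.499  0.609] [ 0.31  0.7  -0.64] 360.9601669924081
{'time_s': 0.1, 'qpos': array([ 1.24240290e+00,  3.00402484e-01,  1.52147772e+00,  2.17078580e-05,
        1.32069457e+00, -6.66246809e-02]), 'joint_vel': array([-2.27990092e-04, -1.46031891e-03, -5.55928594e-04,  6.66162057e-04,
       -9.75592076e-05, -1.01297417e-03]), 'tau': array([ 4.07457683e-04, -5.32643831e+01, -3.53274000e+01,  7.08956877e-02,
        2.35681218e-02, -5.64030188e-05]), 'ee_pos': array([0.14227457, 0.53105515, 0.20496769]), 'eef_rot': array([-3.14061411e+00, -8.63655322e-05,  2.87981848e+00]), 'force': array([0.26502323, 0.21644831, 0.674031  ]), 'moment': array([-0.00892047,  0.02150219,  0.05198387]), 'grip_force': 0.0, 'grip_width': 0.09419439046174474} -0.0188
```

View pics/top0.png

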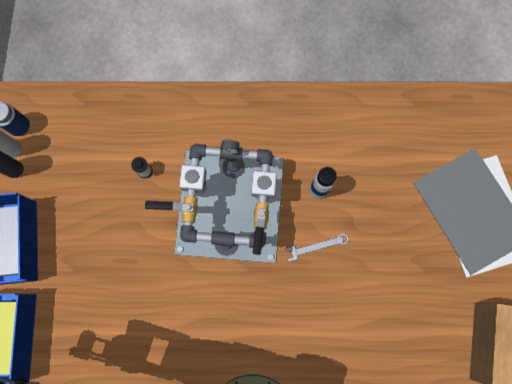

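View pics/side0.png

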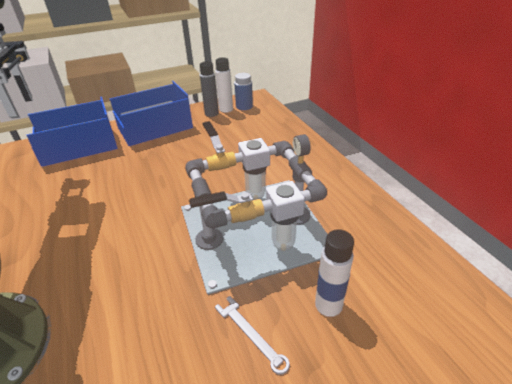

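The top view shows the standby branch on the left, with its lever pointing left at about (160,205). The running branch is on the right, with its lever pointing at the robot at about (259,240). The can is at (323,183), the element at (142,168) and the spanner at (318,247).

```bash
cat > m.py <<'E'
import numpy as np,cv2
def pts(d):
    K=d["intrinsics"];z=d["range_z"];v,u=np.mgrid[:384,:512]
    P=np.stack([(u-K[0,2])/K[0,0]*z,(v-K[1,2])/K[1,1]*z,z,np.ones_like(z)],-1)
    return (P@np.linalg.inv(d["view"]).T)[...,:3]
def comps(mask,W,mn=8):
    n,l,s,c=cv2.connectedComponentsWithStats(mask.astype(np.uint8))
    for i in range(1,n):
        if s[i,4]>=mn:
            p=W[l==i];q=p[:,:2];r=cv2.minAreaRect(q.astype(np.float32)*1000)
            print(s[i,4],c[i].round(),"mean",p.mean(0).round(4),"rect mm",np.round(r[0],1),np.round(r[1],1),round(r[2],1))
E
python3 - <<'E'
from m import *
for n in("top","side"):
    d=np.load(n+"0.npz");W=pts(d);im=d["img"].astype(int);x=W[...,0];y=W[...,1];z=W[...,2]
    box=(x>.2)&(x<.75)&(abs(y)<.35)&(d["range_z"]>0)
    print(n,"black lever");comps(box&(im.max(2)<60)&(z>.188)&(z<.212),W)
    print("heads");comps(box&(im.min(2)>110)&(z>.165)&(z<.188),W,30)
    print("plate");h=cv2.cvtColor(d["img"],cv2.COLOR_BGR2HSV);comps(box&(z<.025)&(z>.003)&(h[...,0]>80)&(h[...,0]<125),W,100)
    print("tall");comps(box&(z>.06)&(z<.26)&((y>.17)|(y<-.13)),W,30)
    print("brass");comps(box&(z>.13)&(h[...,0]>10)&(h[...,0]<30)&(h[...,1]>120),W,20)
E
```

```text
top black lever
151 [160. 205.] mean [0.5395 0.2216 0.201 ] rect mm [538.7 224.2] [61.7 15.8] 89.3
211 [258. 240.] mean [ 0.4542 -0.014   0.2011] rect mm [454.1 -14.1] [19.7 61.8] 82.8
heads
545 [192. 176.] mean [0.6159 0.1498 0.1728] rect mm [617.1 150.6] [59.2 60.2] 84.8
555 [264. 182.] mean [ 0.6011 -0.0289  0.1727] rect mm [602.2 -29. ] [59.4 60.8] 85.1
83 [184. 207.] mean [0.5365 0.1645 0.1819] rect mm [538.2 163.7] [36.6 18.1] 89.1
70 [261. 215.] mean [ 0.5167 -0.0211  0.1835] rect mm [517.2 -20.9] [19.  35.1] 83.6
plate
3602 [227. 197.] mean [0.5964 0.0716 0.0076] rect mm [602.8  72.1] [174.9 220.9] 85.2
2116 [241. 233.] mean [0.4945 0.0319 0.008 ] rect mm [573.5  63.6] [277.8 297.6] 85.2
290 [314. 247.] mean [ 0.4561 -0.1711  0.0069] rect mm [ 460.5 -176.9] [ 34.6 174.4] 17.3
tall
212 [139. 164.] mean [0.6731 0.3056 0.0753] rect mm [673.4 306.1] [42.9 42.4] 69.0
96 [182. 178.] mean [0.6129 0.1748 0.1684] rect mm [618.9 175.8] [11.6 61.1] 89.3
519 [324. 180.] mean [ 0.6102 -0.1808  0.1538] rect mm [ 616.3 -183.9] [50.8 49.1] 16.7
330 [165. 206.] mean [0.538  0.2102 0.1953] rec
[... 1143 characters left out ...]
] 83.7
88 [212. 209.] mean [ 0.4633 -0.0076  0.1663] rect mm [465.9  -6.3] [25.2 36.9] 77.5
plate
123 [223. 204.] mean [0.5385 0.1746 0.0088] rect mm [538.8 176.6] [44.4 42.9] 23.9
6041 [252. 250.] mean [0.5432 0.004  0.0086] rect mm [575.6  62.2] [277.6 296.4] 84.8
tall
222 [211. 133.] mean [0.5389 0.2072 0.1984] rect mm [539.7 213.3] [86.5 20.6] 89.3
30 [241. 143.] mean [0.5991 0.1765 0.1702] rect mm [603.9 177.7] [28.  11.6] 20.1
1959 [335. 263.] mean [ 0.6091 -0.1959  0.1388] rect mm [ 616.7 -186.2] [48.9 51.7] 20.1
brass
366 [220. 160.] mean [0.5361 0.1482 0.1602] rect mm [537.1 152.4] [28.9 64.1] 81.7
288 [246. 208.] mean [ 0.5216 -0.0289  0.1635] rect mm [523.2 -26. ] [24.2 61.2] 87.5
```

```bash
python3 -m inch '-1 0 0 -1 0 0 0; -1 0 0 -1 0 0 0; -1 0 0 0 0 0 -0.75; -1 0 0 0 0 0 -0.75; -1 0 0 0 0 0 0' 10 && python3 -m inch '-1 -0.9 -0.62 0 0 0 0;-1 -0.9 -0.62 0 0 0 0;-1 -0.9 -0.62 0 0 0 0;-1 -0.9 -0.62 0 0 0 0;-1 -0.9 -0.62 0 0 0 0;-1 -0.9 -0.62 0 0 0 0;-1 -0.9 -0.62 0 0 0 0;-1 -0.9 -0.62 0 0 0 0' && python3 -m inch '-1 -0.9 -0.62 0 0 0 0;-1 -0.9 -0.62 0 0 0 0;-1 -0.9 -0.62 0 0 0 0;-1 -0.9 -0.62 0 0 0 0;-1 -0.9 -0.62 0 0 0 0;-1 -0.9 -0.62 0 0 0 0;-1 -0.9 -0.62 0 0 0 0;-1 -0.9 -0.62 0 0 0 0;-1 0 0 0 0 0 0'
cat > plan.py <<'E'
import numpy as np
yaw=-0.083;R=np.array([[np.cos(yaw),-np.sin(yaw)],[np.sin(yaw),np.cos(yaw)]])
S={"standby":np.array([537.3,157.3]),"running":np.array([522.4,-22.3])}
def wp(n,th,extra=0,r=75):
    s=1 if n=="standby" else -1
    u=R@[-np.cos(th),np.sin(th)];m=R@[np.sin(th),np.cos(th)]
    return S[n]+r*u+s*m*(10+8*abs(m[0])+12.5*abs(m[1])+extra)
if __name__=="__main__":
    for n,ths,e in(("standby",np.linspace(1.508,0,10),15),("running",np.linspace(.036,1.571,10),15)):
        P=[wp(n,ths[0],e),wp(n,ths[0])]+[wp(n,t) for t in ths[1:]]
        print(n);prev=P[0]
        for p in P: print(p.round(1),"dx dy",np.round([-(p-prev)[0]/30,(p-prev)[1]/30],2));prev=p
E
python3 plan.py
```

```text
time_s: 0.72
ee_pos: [0.1423, 0.5311, 0.2652]
eef_rot: [-3.141, -0.0, 3.141]
force: [0.8, 0.3, -0.1]
grip_width: 0.0478
grip_force: 0.0
time_s: 1.72
ee_pos: [0.3591, 0.3817, 0.2653]
eef_rot: [-3.141, -0.0, 3.138]
force: [-0.3, 0.8, 0.8]
grip_width: 0.0004
grip_force: 0.0
time_s: 2.85
ee_pos: [0.5753, 0.2324, 0.2645]
eef_rot: [-3.141, -0.001, 3.136]
force: [0.1, 0.9, -0.2]
grip_width: 0.0009
grip_force: 0.0
standby
[572.1 231.6] dx dy [-0.  0.]
[557.1 231.9] dx dy [0.5  0.01]
[545.8 234.4] dx dy [0.37 0.08]
[534.5 235.3] dx dy [0.38 0.03]
[522.8 234.4] dx dy [ 0.39 -0.03]
[511.  231.5] dx dy [ 0.39 -0.1 ]
[499.4 226.5] dx dy [ 0.39 -0.17]
[488.5 219.5] dx dy [ 0.36 -0.24]
[478.8 210.3] dx dy [ 0.33 -0.31]
[470.6 199.2] dx dy [ 0.27 -0.37]
[464.5 186.6] dx dy [ 0.2  -0.42]
running
[443.4 -51.5] dx dy [-0.  0.]
[445.2 -36.6] dx dy [-0.06  0.5 ]
[443.6 -24.1] dx dy [0.05 0.42]
[444.2 -11.2] dx dy [-0.02  0.43]
[447.2   1.9] dx dy [-0.1   0.44]
[452.7  14.6] dx dy [-0.18  0.42]
[460.6  26.3] dx dy [-0.26  0.39]
[470.8  36.6] dx dy [-0.34  0.34]
[483.   44.9] dx dy [-0.41  0.28]
[496.9  50.8] dx dy [-0.46  0.2 ]
[509.7  54. ] dx dy [-0.43  0.11]
```

```bash
python3 -m inch '-1 0 0 0.9 0 0 0;-1 0 0 0.9 0 0 0;-1 0 0 0.85 0 0 0;-1 0 0 0 0 0 0' && python3 -m inch '-1 0.3 0 0 0 0 0;-1 0.3 0 0 0 0 0;-1 0.38 0.08 0 0 0 0;-1 0.38 0.03 0 0 0 0;-1 0 0 0 0 0 0'
```

```text
time_s: 3.35
ee_pos: [0.573, 0.234, 0.1844]
eef_rot: [-3.141, -0.003, 3.141]
force: [0.1, 0.2, 1.7]
grip_width: 0.0009
grip_force: 0.0
time_s: 3.98
ee_pos: [0.5332, 0.2372, 0.1872]
eef_rot: [3.141, 0.002, -3.141]
force: [1.4, -0.2, 0.9]
grip_width: 0.0008
grip_force: 0.0
```

```bash
cat > look.py <<'E'
import sys
from m import *
from plan import *
from station import ctrl,camera
d=camera("side" if len(sys.argv)>2 else "top");cv2.imwrite(f"pics/{sys.argv[1]}.png",d["img"][90:330,90:410].repeat(2,0).repeat(2,1))
W=pts(d);im=d["img"].astype(int);x,y,z=W[...,0],W[...,1],W[...,2]
b=(im.max(2)<60)&(z>.188)&(z<.212)&(d["range_z"]>0)
for n in S:
    q=(W[...,:2]*1000-S[n]);r=np.hypot(q[...,0],q[...,1]);k=b&(r>40)&(r<105)
    v=q[k].mean(0)@R if k.any() else np.zeros(2)
    print(n,k.sum(),"theta",np.arctan2(v[1],-v[0]).round(3),v.round(1))
print(ctrl.get_obs()["ee_pos"].round(4))
E
python3 look.py a
```

```text
standby 7 theta 0.962 [-25.   35.8]
running 213 theta 0.035 [-70.    2.5]
[0.5333 0.2371 0.1869]
```

View pics/a.png

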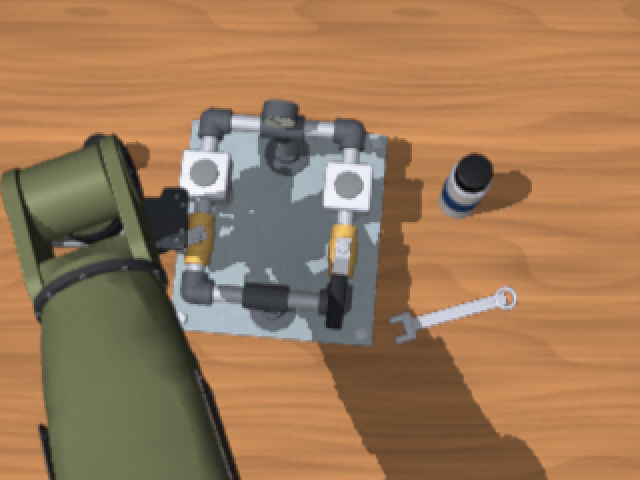

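The arm hides the standby lever in this view; its stub at (195,237) has begun to turn. The running lever at (337,300) hasn't moved. I'll continue along the arc.

```bash
python3 -m inch '-1 0.37 -0.06 0.05 0 0 0;-1 0.39 -0.12 0.05 0 0 0;-1 0.39 -0.17 0 0 0 0;-1 0.36 -0.24 0 0 0 0;-1 0 0 0 0 0 0'; python3 look.py b side
```

```text
time_s: 4.65
ee_pos: [0.4879, 0.2191, 0.1833]
eef_rot: [3.141, 0.0, 3.141]
force: [-0.5, 1.2, 0.8]
grip_width: 0.0004
grip_force: 0.0
standby 0 theta 3.142 [0. 0.]
running 0 theta 3.142 [0. 0.]
[0.4881 0.2193 0.1831]
```

View pics/b.png

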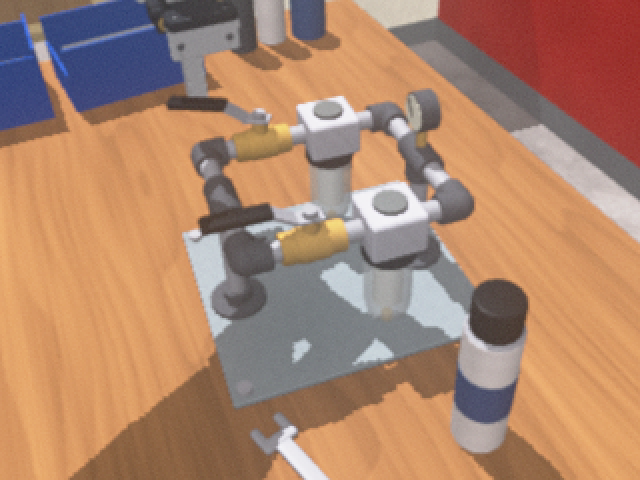

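The side view shows the fingertip behind the standby lever, whose black sleeve is at about (195,103) and now roughly half way round. The bystanders haven't moved.

```bash
python3 -m inch '-1 0.33 -0.3 0 0 0 0;-1 0.27 -0.37 0 0 0 0;-1 0.2 -0.35 0 0 0 0;-1 0 -0.1 0 0 0 0;-1 0 0 0 0 0 0'; python3 look.py c side
```

```text
time_s: 5.32
ee_pos: [0.4641, 0.1871, 0.1831]
eef_rot: [3.139, -0.001, 3.142]
force: [-2.8, 11.3, 1.8]
grip_width: 0.0003
grip_force: 5.6
standby 0 theta 3.142 [0. 0.]
running 0 theta 3.142 [0. 0.]
[0.464  0.1871 0.1831]
```

View pics/c.png

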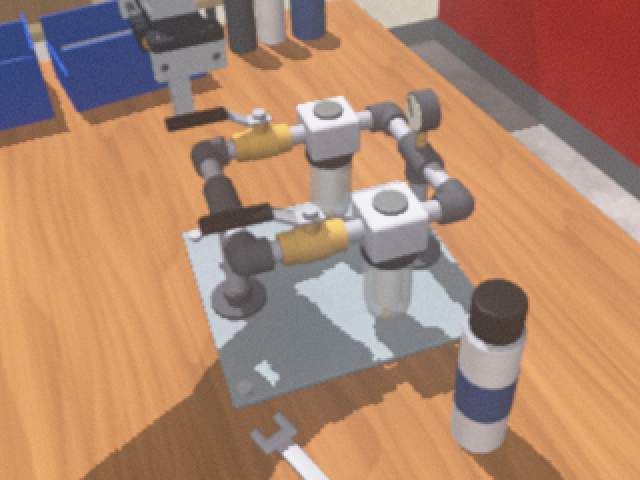

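The standby lever at (197,119) is now nearly parallel to the running one at (235,219). I'll push in small steps until it stops moving.

```bash
python3 -m inch '-1 0.02 -0.1 0 0 0 0;-1 0 -0.05 0 0 0 0;-1 0 0 0 0 0 0;-1 0 0 0 0 0 0'; python3 -m inch '-1 0 -0.1 0 0 0 0;-1 0 0 0 0 0 0;-1 0 0 0 0 0 0'
```

```text
time_s: 5.88
ee_pos: [0.4639, 0.1863, 0.1834]
eef_rot: [3.132, 0.002, -3.14]
force: [3.0, 40.3, -4.2]
grip_width: 0.0002
grip_force: 20.2
time_s: 6.25
ee_pos: [0.4638, 0.1858, 0.1835]
eef_rot: [3.127, 0.002, -3.14]
force: [3.7, 61.1, -6.5]
grip_width: 0.0007
grip_force: 30.1
```

At the stop: the force is climbing with no motion. I'll back off, lift and cross to the running lever's right side.

```bash
python3 -m inch '-1 0 0.5 0 0 0 0;-1 0 0.5 0 0 0 0;-1 0 0 -0.9 0 0 0;-1 0 0 -0.9 0 0 0;-1 0 0 -0.9 0 0 0;-1 0 0 0 0 0 0' && python3 -m inch '-1 0.07 -0.9 0 0 0 0;-1 0.07 -0.9 0 0 0 0;-1 0.07 -0.9 0 0 0 0;-1 0.07 -0.9 0 0 0 0;-1 0.07 -0.9 0 0 0 0;-1 0.07 -0.9 0 0 0 0;-1 0.07 -0.9 0 0 0 0;-1 0.07 -0.9 0 0 0 0;-1 0.07 -0.9 0 0 0 0;-1 0 0 0 0 0 0'; python3 look.py d
```

```text
time_s: 7.0
ee_pos: [0.4642, 0.2084, 0.2653]
eef_rot: [3.141, 0.003, 3.141]
force: [0.2, 0.1, -0.1]
grip_width: 0.0001
grip_force: 0.0
time_s: 8.25
ee_pos: [0.4444, -0.0358, 0.2628]
eef_rot: [3.142, -0.002, 3.139]
force: [0.5, 0.5, 0.1]
grip_width: 0.0004
grip_force: 0.0
standby 126 theta -0.064 [-65.1  -4.1]
running 8 theta 0.067 [-98.1   6.6]
[ 0.4445 -0.035   0.263 ]
```

View pics/d.png

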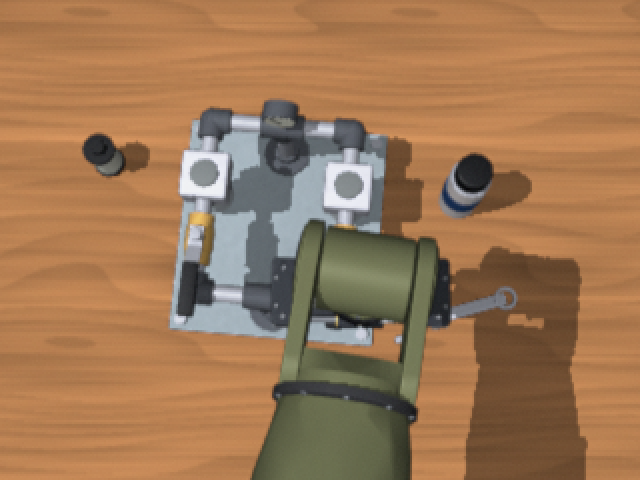

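The top view shows the standby lever at (187,290), close to in line with its pipe; element and can are in place. I'll check the angle with a looser mask.

```bash
python3 - <<'E'
from m import *
from plan import *
from station import camera
d=camera("top");W=pts(d);z=W[...,2];q=W[...,:2]*1000-S["standby"]
im=d["img"].max(2)
for t in(60,90,130):
    k=(z>.188)&(z<.212)&(im<t)&(np.hypot(q[...,0],q[...,1])<115)&(q[...,0]<-25)
    p=(q[k]@R).astype(np.float32);f=cv2.fitLine(p,cv2.DIST_L2,0,.01,.01).ravel()
    print(t,k.sum(),p.mean(0),cv2.minAreaRect(p),"theta",np.arctan2(-f[1]*np.sign(f[0]),abs(f[0])))
E
```

```text
60 132 [-64.02449    -3.8843694] ((-69.10875701904297, -2.6343345642089844), (60.182308197021484, 16.234323501586914), 1.4000129699707031) theta -0.092549
90 223 [-68.090294   -1.1586491] ((-68.21728515625, -0.8305845260620117), (63.09072494506836, 19.6134033203125), 0.6942465901374817) theta 0.009224218
130 238 [-67.11752    -1.0428842] ((-66.82789611816406, -0.46564483642578125), (65.87825775146484, 20.337039947509766), 0.8229908347129822) theta 0.0020263167
```

The standby lever reads about 0, fully open. Next is the running lever.

```bash
python3 -m inch '-1 0 -0.8 0 0 0 0;-1 0 0 0.9 0 0 0;-1 0 0 0.9 0 0 0;-1 0 0 0.85 0 0 0;-1 0 0 0 0 0 0' && python3 -m inch '-1 0 0.4 0 0 0 0;-1 0 0.4 0 0 0 0;-1 0 0.42 0 0 0 0;-1 -0.02 0.43 0 0 0 0;-1 -0.1 0.44 0 0 0 0;-1 0 0 0 0 0 0'; python3 look.py e side
```

```text
time_s: 8.98
ee_pos: [0.4441, -0.0579, 0.183]
eef_rot: [3.141, -0.003, -3.141]
force: [-0.5, 0.0, 0.5]
grip_width: 0.0005
grip_force: 0.0
time_s: 9.72
ee_pos: [0.4484, 0.0049, 0.1849]
eef_rot: [3.141, 0.001, -3.14]
force: [-0.5, -0.2, 0.5]
grip_width: 0.0003
grip_force: 0.0
standby 0 theta 3.142 [0. 0.]
running 0 theta 3.142 [0. 0.]
[0.4484 0.0045 0.1847]
```

View pics/e.png

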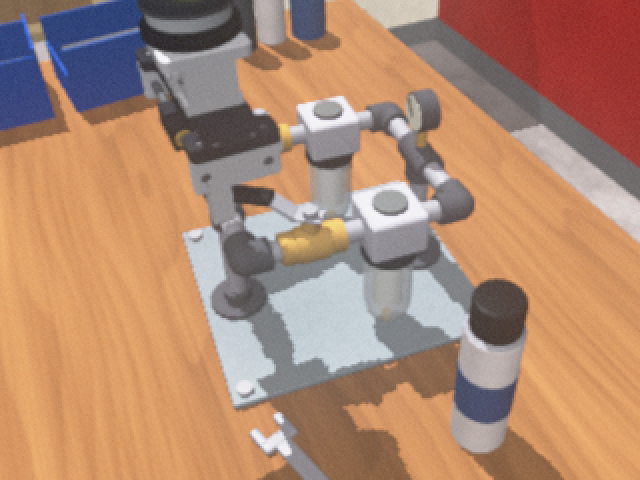

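The fingertip is turning the running lever, whose sleeve is at (255,195) and stem at (310,210). I'll carry on round the arc.

```bash
python3 -m inch '-1 -0.16 0.34 0.04 0 0 0;-1 -0.26 0.39 0 0 0 0;-1 -0.34 0.34 0 0 0 0;-1 -0.41 0.28 0 0 0 0;-1 -0.46 0.2 0 0 0 0;-1 -0.35 0.1 0 0 0 0;-1 0 0 0 0 0 0;-1 0 0 0 0 0 0';python3 -m inch '-1 -0.15 0 0 0 0 0;-1 0 0 0 0 0 0;-1 0 0 0 0 0 0'
```

```text
time_s: 10.78
ee_pos: [0.5077, 0.0535, 0.1833]
eef_rot: [3.141, 0.0, 3.142]
force: [-0.6, -0.7, 0.0]
grip_width: 0.0006
grip_force: 0.0
time_s: 11.15
ee_pos: [0.5104, 0.0535, 0.1832]
eef_rot: [3.141, -0.005, 3.141]
force: [-17.2, 0.8, 7.5]
grip_width: 0.0004
grip_force: 8.6
```

```bash
python3 -m inch '-1 -0.1 0 0 0 0 0;-1 -0.1 0 0 0 0 0;-1 0 0 0 0 0 0;-1 0 0 0 0 0 0'
```

```text
time_s: 11.65
ee_pos: [0.5116, 0.0536, 0.1829]
eef_rot: [3.142, -0.017, 3.141]
force: [-60.2, 0.3, 28.3]
grip_width: 0.0005
grip_force: 30.2
```

At the stop. I'll back off, lift and retreat.

```bash
python3 -m inch '-1 0.5 0 0 0 0 0;-1 0.5 0 0 0 0 0;-1 0 0 -0.9 0 0 0;-1 0 0 -0.9 0 0 0;-1 0 0 -0.9 0 0 0;-1 0.9 0 0 0 0 0;-1 0.9 0 0 0 0 0;-1 0.9 0 0 0 0 0;-1 0.9 0 0 0 0 0;-1 0 0 0 0 0 0'
sed -i 's/<60/<90/' look.py; python3 look.py f
```

```text
time_s: 12.9
ee_pos: [0.3797, 0.0534, 0.2649]
eef_rot: [3.141, 0.002, -3.141]
force: [0.2, -0.2, -0.2]
grip_width: 0.0007
grip_force: 0.0
standby 289 theta -0.503 [-49.5 -27.2]
running 194 theta 1.557 [-1.  70.5]
[0.3804 0.0534 0.2648]
```

View pics/f.png

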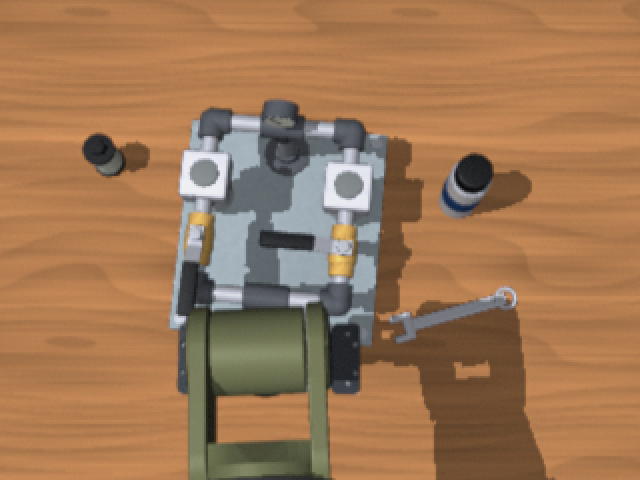

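The running lever at (287,240) is square across its pipe, reading 1.557. The standby lever at (188,288) is still in line; its new reading is spoiled because the search circle also takes in the running lever's tip. The can, element and spanner haven't moved, and the robot is clear.

```bash
python3 -c "
from station import ticket
print(ticket.hand_in())"
```

```text
the job is handed in; nothing more can be done
None
```

The changeover is done and handed in: the standby (left) valve was opened to its stop first (about 0 rad), then the running (right) valve shut to its stop (about 1.56 rad), with the can, element and spanner still in place and no verdict returned at hand-in.

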